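# Raise the counterweighted barrier arm and push the tube rack into the reader

## Robot

A 6-joint arm with a two-finger parallel gripper is mounted at the origin on the work surface. World frame = base frame: x ahead of the robot, y to its left, z up, the work surface at z = 0. Lengths are in m, angles in rad, forces in N, time in s.
With the tool pointing down it reaches from about 0.3 to 0.875 m from the base axis. Payload 6.4 kg.
Tool frame: the origin (TCP) lies at the very end of the fingers, on their centre line; the grasp point (between the pads) lies 19 mm behind it; z points along the fingers, y is the line along which they close (so a half turn about z gives the same grasp; the last joint's range is limited). The gripper opens to 85 mm and grips with 20 to 120 N. Pads are 22 mm wide; open, the fingers measure 114 mm over their backs; the gripper's body (76 mm by 85 mm) begins 54 mm behind the grasp point. The pads swing forward as they close: fully open they stand 13 mm farther back than shut.
Start: joints at [-1.425, 0.181, 1.607, -0, 1.354, -0.206], TCP at [0.198, -0.54, 0.231] pointing down, gripper open.
Joint ranges: [-2.99, 2.99], [-0.89, 2.07], [0.3, 2.58], [-1.14, 4.28], [0, 2.63], [-3.12, 3.12]. Speed limits (rad/s): [2.57, 2.57, 3.01, 3.14, 3.14, 3.14].

## Interface

Orientations are given as a unit quaternion [w, x, y, z].
In Python, from bench import ctrl, camera, calibration, order, outline_of gives the robot as it stands.
- The arm moves only by the tool move_arm, never from a script. Its argument "series" is a list that holds one entry, the list of rows, each a list of 5 numbers: the opening, from 0 (shut) to 1 (fully open), then the shift along the tool's x, y, z in mm, then the turn about the tool's z in rad. A call has exactly 10 rows; each row is the pose to reach, as a shift and turn from the pose commanded when the call began, along the tool's axes at that moment; what a row does not reach only later rows make up. A row lasts 1/12 s, in which the tool goes at most 41.7 mm and 7.16 degrees, less where a joint would pass 70% of its speed; a pose out of reach is approached as far as the arm can. A call with a gripper value outside its range is refused whole. The fingers move at their own pace and stop on an object; the grip force is fixed at half the most. Time passes only in rows, so rows that repeat a pose let the fingers close, or fill a call up. It gives the time, the measured TCP pose, the force, the opening and the grip force at its end, in the units of the state.
- ctrl.get_obs(): the state, without advancing time (a new reading comes with each control period).
- camera(name): name is "side" or "top" or "wrist"; returns (picture, depth): 400x640x3 uint8, blue, green, red; 400x640 float32, m along the optical axis (not along the pixel's ray), 0 where there is no reading.
- calibration(name): a dict with "intrinsics" (3x3 intrinsics, pixels), "rvec" (rotation vector, rad) and "tvec" (3), from world to camera coordinates, as OpenCV has them. Camera axes: x right, y down, z forward; pixel columns grow to the right and rows downward; lengths in m; the calibration is good to about 2 mm. The wrist camera is an equidistant fisheye: a pixel r from the principal point sees the ray r / f radians off the axis. A picture is of the moment at which its call begins: read the wrist's pose just before it. calibration takes no time and is no camera call; for the wrist camera it gives the pose at the moment of the call.
- order.hand_in(): hands the job in; it is judged then, once.
Trained networks look in the newest picture that a camera, given by its name, has taken for a name from the list of things; names that differ only in an ending like _2 or _b are one class to them, and where a whole thing is asked for, a point or a joint stands for the part that bears it (a point fixed in the world has none). Each returns a list of dicts, best first, with "conf" (0 to 1); they miss things now and then, are a little off and sometimes report something else, mostly with a low value. They report only what shows in the picture. A call takes as long as a camera call.
- outline_of(target, camera): "region" (400x640 bool, what is visible of it) and "bbox" ([centre column, centre row, width, height] in pixels, round what is visible of it).
The state is a dict: "time_s": time; "q": joint angles; "dq": joint speeds; "joint_efforts": joint torques, N m; "eef_pos": TCP position; "eef_rot": TCP orientation; "wrist_force": force on the tool from outside, world axes, zero at the start; "torque": the same for the moment, N m; "opening": opening from 0.0 (shut) to 1.0 (fully open); "grasp_force": force on a finger pad.
Only numpy, scipy, OpenCV 4.12 (cv2) and the standard library are available. Lean on these libraries where they do the work, as an engineer would, in place of code of your own. Each camera call takes 0.05 s, during which the arm holds its last target. There are 200 camera calls.

## Task

Push the rack reader's counterweighted barrier arm up past its balance point so that it stays up by itself; then push the tube rack along the counter, sliding it and never lifting or tipping it, into the reader's lane until it is fully home against the back stop. Leave the barrier arm up, and leave the bottle, the jar and the carton where they stand.

Things in the scene. Friction and masses are not known exactly. Their poses are not given: they have to be found in the camera images.
- reader: Rack reader, fixed. Origin on the counter in mid-lane, straight below the barrier arm; x points along the lane into the reader (roughly away from the robot), y to the left, z up. Fork post of the arm: at x = 0, y = 115 mm, 118 mm high, 42 by 34 mm. Slim rest post under the arm: x = 0, y = -60 mm, 90 mm high. The scanner housing at the back reaches to y = +-95 mm.
- lane_mouth (a point): Point on the counter in mid-lane at x = 20 mm of the reader (axes as the reader's). From here two side walls 30 mm high, 74 mm apart, run 85 mm on to the back stop. In front of it (-x) the mouth flares for 43 mm to about 110 mm wide (outside within 65 mm of the middle). The lane's floor is level with the counter.
- barrier (a joint): Barrier arm's hinge, rad: 0 = level, down across the lane; grows as the arm swings up; 1.57 = upright; end stop 1.75. It balances at about 1.0: below that it falls back to 0, above it swings on by itself to the end stop and stays (in about a second). From level it needs about 1.1 N of upward push at the free end.
- barrier_pivot (a point): Hinge of the arm, fixed at x = 0, y = 115, z = 100 mm in the reader's frame; hinge axis along reader x, its axes are the reader's. The arm, an aluminium bar 16 mm wide (reader x), 20 mm high, reaches 256 mm from here towards reader -y; level at joint 0, its underside 90 mm above the counter, it crosses the lane and ends free at y = -141 mm, nothing under it beyond y = -70 mm.
- counterweight (a point): Centre of the arm's steel counterweight, a cylinder 50 mm in diameter and 50 mm long (along reader x) on a cranked tail: 54 mm to +y and 45 mm above the pivot when the arm is level; moves down as the arm goes up.
- barrier_tip (a point): Middle of the barrier arm at its free end, 250 mm from the pivot; moves with the arm.
- rack: White tube rack, 90 mm (its x) by 64 mm (its y), solid block 50 mm high with 12 capped tubes fixed in it, 110 mm high over all, about 0.25 to 0.5 kg, loose. Origin at the centre of its underside. Starts before the reader's mouth, its x axis roughly along the lane; too tall to pass under the lowered arm. Best pushed low on its near (-x) face.
- rack_home (a point): Where the rack's origin is when fully home against the back stop: x = 60 mm, y = 0, z = 0 in the reader's frame. The back stop is the near face of the white scanner housing (65 mm high), 45 mm beyond this point.
- bottle: Bystander: green bottle, 60 mm diameter, 150 mm high, loose. Origin at the centre of its underside.
- jar: Bystander: white specimen jar, 56 mm diameter, 65 mm high, loose. Origin at the centre of its underside.
- carton: Bystander: small cardboard carton, 75 by 110 by 75 mm high, loose. Origin at the centre of its underside.

How it is judged:
By the outcome, as a careful person would: the job done as asked, in the order asked, and still so for the second after the job is handed in, with the robot touching nothing.
It also fails if it takes over 58 s, if anything falls off the work surface, if the arm or the gripper's body presses on something with over 40 N, if the wrist force passes 120 N, or if a joint passes its speed limit or range.

## Working session

There is one attempt and no reset: what is moved stays moved. The work goes in short steps, Python scripts to look and compute and a tool call to move; the robot and the scene stay as the last step left them, time stands still between calls to the robot, and variables do not carry over. Pictures are saved under pics/ and viewed, at most 10 in all, crops included, and the job is handed in when it is done.

Besides the shell and the picture viewer there is one more tool, called after "Request:" in YAML: its name, and indented under it one key for each argument. move_arm: Moves the arm, as the interface text tells. Its arguments: {"type":"object","properties":{"series":{"type":"array","items":{"type":"array","items":{"type":"array","items":{"type":"number"}}}}},"required":["series"]}

```bash
mkdir -p pics; ls; cat > h.py <<'E'
import numpy as np, cv2
from bench import ctrl, camera, calibration, order, outline_of
def cal(n):
    c=calibration(n); R=cv2.Rodrigues(np.array(c["rvec"],float))[0]; return np.array(c["intrinsics"],float),R,np.array(c["tvec"],float).ravel()
def pts(n,depth,mask):
    K,R,t=cal(n); v,u=np.nonzero(mask&(depth>0)); d=depth[v,u]
    P=np.c_[(u-K[0,2])/K[0,0]*d,(v-K[1,2])/K[1,1]*d,d]
    return (P-t)@R
E
python3 - <<'E'
from h import *
o=ctrl.get_obs(); print(o["time_s"],o["eef_pos"],o["eef_rot"],o["opening"])
ims=[]
for n in("side","top"):
    im,d=camera(n); np.save(f"/tmp/{n}.npy",d); cv2.imwrite(f"pics/{n}0.png",im)
    for t in("reader","barrier","counterweight","rack","bottle","jar","carton"):
        for r in outline_of(t,n)[:2]:
            p=pts(n,d,r["region"]); 
            if len(p)<5: continue
            print(n,t,round(r["conf"],2),np.round(r["bbox"]),np.round(np.percentile(p,[2,50,98],axis=0),3).tolist())
            np.save(f"/tmp/{n}_{t}.npy",r["region"]) if r["conf"]>.5 else 0
E
```

```text
pics
0.0 [ 0.19807173 -0.53921253  0.23037716] [-8.75687649e-04  9.84568193e-01  1.74999160e-01  1.40225967e-05] 1.0005928987004984
side reader 0.88 [349. 180.  74. 100.] [[0.614, -0.009, 0.001], [0.703, 0.119, 0.057], [0.8, 0.287, 0.166]]
side barrier 0.96 [322. 172.  14.  82.] [[0.614, -0.023, 0.052], [0.636, 0.224, 0.113], [0.669, 0.391, 0.171]]
side counterweight 0.95 [322. 173.  14.  80.] [[0.614, -0.023, 0.098], [0.634, 0.199, 0.113], [0.666, 0.281, 0.171]]
side counterweight 0.35 [348. 178.  71.  98.] [[0.614, -0.01, 0.001], [0.702, 0.116, 0.059], [0.799, 0.281, 0.164]]
side rack 0.79 [279. 196.  37.  43.] [[0.464, 0.085, 0.001], [0.511, 0.102, 0.054], [0.559, 0.257, 0.112]]
side bottle 0.59 [326. 140.  19.  45.] [[0.644, 0.289, 0.004], [0.684, 0.399, 0.072], [0.704, 0.422, 0.152]]
side bottle 0.4 [320. 174.  17.  82.] [[0.614, -0.023, 0.098], [0.634, 0.205, 0.113], [0.665, 0.287, 0.171]]
side jar 0.68 [349. 233.  25.  34.] [[0.669, -0.078, 0.008], [0.693, -0.067, 0.046], [0.718, -0.031, 0.069]]
side carton 0.56 [301. 277.  39.  57.] [[0.513, -0.261, 0.008], [0.558, -0.234, 0.
[... 305 characters left out ...]
102], [0.634, 0.189, 0.111], [0.667, 0.303, 0.17]]
top counterweight 0.61 [287. 181. 146.  28.] [[0.615, -0.014, 0.097], [0.634, 0.195, 0.111], [0.668, 0.305, 0.17]]
top rack 0.98 [297. 239.  29.  40.] [[0.469, 0.089, -0.001], [0.512, 0.122, 0.052], [0.556, 0.157, 0.112]]
top bottle 0.87 [183. 173.  31.  27.] [[0.644, 0.387, 0.001], [0.666, 0.404, 0.099], [0.698, 0.441, 0.15]]
top jar 0.95 [366. 166.  20.  22.] [[0.668, -0.07, 0.021], [0.69, -0.046, 0.062], [0.716, -0.024, 0.068]]
top carton 0.9 [428. 217.  55.  39.] [[0.514, -0.251, 0.0], [0.557, -0.192, 0.073], [0.602, -0.14, 0.079]]
top carton 0.54 [290. 184. 142.  29.] [[0.615, -0.014, -0.001], [0.634, 0.199, 0.11], [0.669, 0.305, 0.17]]
```

```bash
python3 - <<'E'
from h import *
d=np.load("/tmp/top.npy"); p=pts("top",d,np.ones_like(d,bool))
def rect(q,n): 
    r=cv2.minAreaRect((q[:,:2]*1000).astype(np.float32)); print(n,len(q),r)
b=pts("top",d,np.load("/tmp/top_barrier.npy")); a=b[(b[:,2]>.1)&(b[:,2]<.12)&(b[:,1]<.2)]
print("bar z",np.median(a[:,2])); c=np.polyfit(a[:,1],a[:,0],1); print("line x=%.4f*y+%.4f"%tuple(c), np.degrees(np.arctan(c[0])), "ymin",np.percentile(a[:,1],[0,1,100])); rect(a,"bar")
cw=b[b[:,2]>.14]; print("cw",cw.mean(0)); rect(cw,"cw")
h=p[(abs(p[:,2]-.065)<.006)&(p[:,0]>.68)&(p[:,0]<.9)&(p[:,1]>.0)&(p[:,1]<.28)]; rect(h,"housing")
w=p[(abs(p[:,2]-.03)<.006)&(p[:,0]>.58)&(p[:,0]<.9)&(p[:,1]>.0)&(p[:,1]<.28)]; rect(w,"walls")
r=pts("top",d,np.load("/tmp/top_rack.npy")); rect(r[(r[:,2]>.045)&(r[:,2]<.06)],"rack"); rect(r[r[:,2]>.1],"caps"); print(r[r[:,2]>.1].mean(0))
j=pts("top",d,np.load("/tmp/top_jar.npy")); rect(j[j[:,2]>.055],"jar")
j=pts("top",d,np.load("/tmp/top_carton.npy")); rect(j[j[:,2]>.065],"carton")
i=cv2.imread("pics/top0.png")[110:300,140:470]; s=cv2.imread("pics/side0.png")[90:330,220:440]
cv2.imwrite("pics/a.png",cv2.resize(i,None,fx=2.4,fy=2.4,interpolation=2)); cv2.imwrite("pics/b.png",cv2.resize(s,None,fx=2.4,fy=2.4))
E
```

```text
bar z 0.10847815630656457
line x=0.0883*y+0.6208 5.048693895161149 ymin [-0.0220279  -0.01905643  0.19991045]
bar 605 ((628.8729248046875, 89.055419921875), (222.05506896972656, 17.225791931152344), 84.65432739257812)
cw [0.64509451 0.28163457 0.16290427]
cw 441 ((646.6670532226562, 283.7846374511719), (45.948944091796875, 49.242469787597656), 85.0559310913086)
housing 1921 ((770.6053466796875, 105.53754425048828), (189.05604553222656, 70.52174377441406), 84.65799713134766)
walls 364 ((673.8309936523438, 126.51652526855469), (209.55255126953125, 130.8745880126953), 84.62999725341797)
rack 454 ((512.9585571289062, 124.8642349243164), (63.804683685302734, 89.76631927490234), 77.68617248535156)
caps 420 ((513.3682861328125, 124.64290618896484), (54.849979400634766, 80.42636108398438), 77.1825942993164)
[0.5130311  0.12394452 0.10839303]
jar 311 ((694.0580444335938, -48.23760986328125), (47.97285461425781, 47.05685806274414), 49.34463882446289)
carton 1375 ((635.54248046875, 144.19406127929688), (333.6027526855469, 49.23216247558594), 85.48340606689453)
```

View pics/a.png

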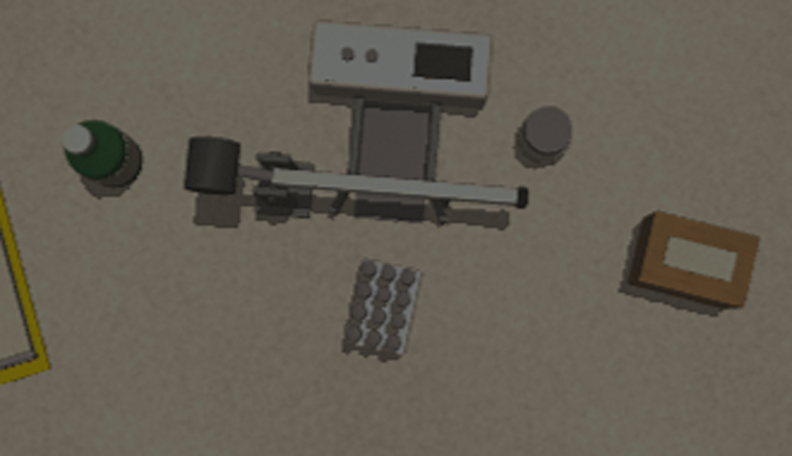

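View pics/b.png

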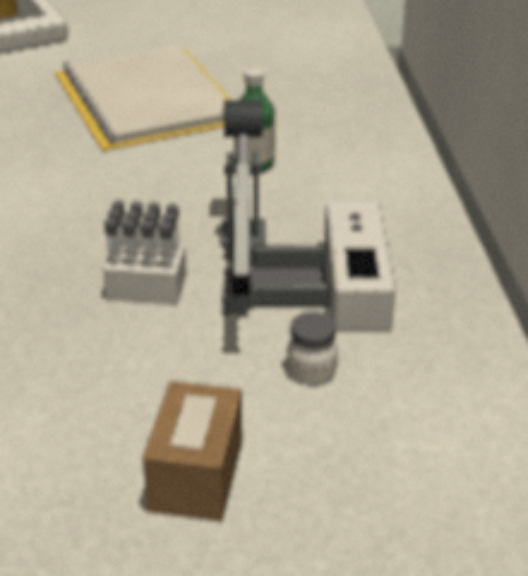

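Request:
move_arm:
  series:
    - [[0,29,-26,-2,-0.112],[0,58,-52,-4,-0.225],[0,88,-78,-6,-0.338],[0,118,-104,-8,-0.45],[0,147,-130,-10,-0.563],[0,177,-156,-10,-0.676],[0,206,-182,-10,-0.788],[0,236,-208,-10,-0.9],[0,266,-234,-10,-1.013],[0,296,-260,-10,-1.126]]

```text
time_s: 1.63
eef_pos: [0.387, -0.192, 0.2417]
eef_rot: [0.001, 0.737, 0.675, 0.0]
wrist_force: [0.5, -0.1, 0.2]
opening: -0.001
grasp_force: 0.0
```

```bash
cat >> h.py <<'E'
O=np.array([.6312,.1186]); YAW=np.radians(-5.35); RX=np.array([np.cos(YAW),np.sin(YAW)]); RY=np.array([-RX[1],RX[0]])
def toR(p): d=np.asarray(p)[:2]-O; return np.array([d@RX,d@RY])*1000
def plan(rx,ry,z,yaw=1.4774):
    """print tool shift (mm), turn to reader point rx,ry (mm), z (m)"""
    o=ctrl.get_obs(); w,x,y,zz=o["eef_rot"]; psi=2*np.arctan2(y,x); p=np.array(o["eef_pos"])
    tgt=O+rx/1000*RX+ry/1000*RY; d=(tgt-p[:2])*1000
    print("t",round(o["time_s"],2),"now reader",toR(p).round(1),"z",p[2].round(4),"psi",round(psi,3),"F",np.round(o["wrist_force"],1),"open",round(o["opening"],2))
    print("shift",round(d@[np.cos(psi),np.sin(psi)],1),round(d@[np.sin(psi),-np.cos(psi)],1),round((p[2]-z)*1000,1),"turn",round((psi-yaw+np.pi)%(2*np.pi)-np.pi,3))
E
python3 -c "
from h import *
plan(0,178,.24)"
```

```text
t 1.63 now reader [-214.2 -332. ] z 0.2417 psi 1.483 F [ 0.5 -0.1  0.2] open -0.0
shift 508.8 217.0 1.7 turn 0.006
```

Request:
move_arm:
  series:
    - [[0,35,15,0,0],[0,70,30,0,0],[0,105,45,0,0],[0,140,60,0,0],[0,175,75,0,0],[0,210,90,0,0],[0,245,105,0,0],[0,280,120,0,0],[0,315,135,0,0],[0,350,150,0,0]]

```text
time_s: 2.47
eef_pos: [0.5689, 0.1428, 0.2414]
eef_rot: [0.0, 0.739, 0.674, 0.0]
wrist_force: [0.4, -1.1, -0.7]
opening: 0.005
grasp_force: 0.0
```

Request:
move_arm:
  series:
    - [[0,32,13,0,0],[0,64,27,0,0],[0,96,40,0,0],[0,128,54,0,0],[0,159,67,0,0],[0,159,67,0,0],[0,159,67,20,0],[0,159,67,40,0],[0,159,67,50,0],[0,159,67,50,0]]

```text
time_s: 3.3
eef_pos: [0.6478, 0.2922, 0.1875]
eef_rot: [-0.001, 0.739, 0.673, -0.003]
wrist_force: [-1.2, -0.3, -1.8]
opening: -0.002
grasp_force: 0.0
```

```bash
python3 -c "
from h import *
im,d=camera('side'); a=cv2.resize(im[60:260,230:430],None,fx=2.5,fy=2.5); im,d=camera('top'); b=cv2.resize(im[130:230,170:360],None,fx=2.5,fy=2.5); cv2.imwrite('pics/c.png',a);cv2.imwrite('pics/d.png',b)
plan(0,180,.1)"
```

```text
t 3.4 now reader [  2.2 175. ] z 0.1914 psi 1.477 F [-0.3 -0.2  1.7] open 0.0
shift 5.0 -2.2 91.4 turn 0.0
```

View pics/c.png

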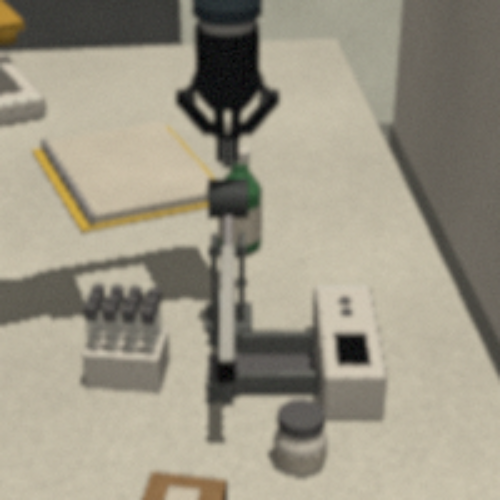

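Request:
move_arm:
  series:
    - [[0,1,-2,10,0],[0,2,-2,17,0],[0,3,-2,23,0],[0,4,-2,29,0],[0,5,-2,35,0],[0,6,-2,41,0],[0,7,-2,47,0],[0,8,-2,53,0],[0,8,-2,58,0],[0,8,-2,63,0]]

```text
time_s: 4.23
eef_pos: [0.6509, 0.3181, 0.1388]
eef_rot: [-0.005, 0.737, 0.675, 0.015]
wrist_force: [-6.7, 51.0, 28.0]
opening: 0.002
grasp_force: 24.6
```

```bash
python3 -c "
from h import *
im,d=camera('side'); a=cv2.resize(im[60:260,230:430],None,fx=2.5,fy=2.5); im,d2=camera('top'); b=cv2.resize(im[130:230,170:360],None,fx=3,fy=3); b=cv2.copyMakeBorder(b,0,200,0,0,0);cv2.imwrite('pics/e.png',np.hstack([a,b[:500]]) if 0 else a); cv2.imwrite('pics/f.png',b)
for n,dd in(('top',d2),('side',d)):
  for t in('barrier','counterweight'):
    for r in outline_of(t,n)[:1]:
        p=pts(n,dd,r['region']); R=np.c_[(p[:,:2]-O)@RX,(p[:,:2]-O)@RY,p[:,2]]; print(n,t,r['conf'],r['bbox'],np.percentile(R,[2,25,50,75,98],axis=0).round(3).tolist())
plan(0,169,.2)"
```

```text
top barrier 0.89 [288.6, 179.9, 128.4, 24.6] [[-0.016, -0.11, 0.104], [-0.005, -0.047, 0.126], [-0.0, 0.039, 0.146], [0.005, 0.123, 0.187], [0.018, 0.173, 0.22]]
top counterweight 0.72 [290.4, 180.3, 132.8, 25.3] [[-0.018, -0.112, 0.084], [-0.005, -0.045, 0.126], [0.0, 0.034, 0.148], [0.005, 0.124, 0.186], [0.022, 0.174, 0.22]]
side barrier 0.67 [321.0, 155.6, 14.3, 38.7] [[-0.023, -0.121, 0.098], [-0.008, 0.127, 0.119], [0.001, 0.159, 0.135], [0.008, 0.165, 0.145], [0.023, 0.183, 0.218]]
side counterweight 0.9 [322.2, 154.9, 15.3, 34.5] [[-0.02, -0.121, 0.106], [-0.005, -0.028, 0.122], [0.001, 0.158, 0.137], [0.008, 0.165, 0.179], [0.02, 0.182, 0.219]]
t 4.53 now reader [  0.9 200.7] z 0.1385 psi 1.484 F [-5.6 46.  24.4] open 0.0
shift -31.7 -1.1 -61.5 turn 0.006
```

View pics/e.png

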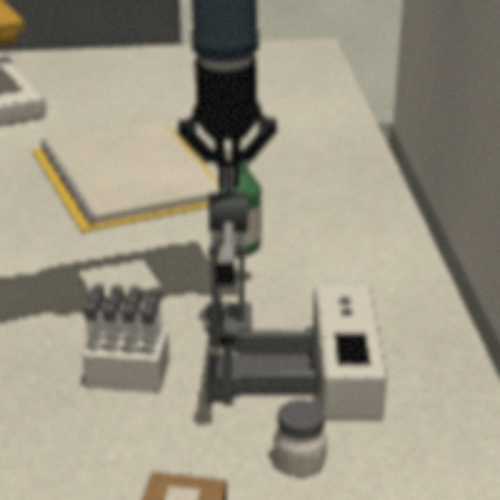

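Request:
move_arm:
  series:
    - [[0,6,0,2,0],[0,10,0,6,0],[0,10,0,11,0],[0,10,0,16,0],[0,10,0,21,0],[0,10,0,25,0],[0,10,0,29,0],[0,10,0,32,0],[0,10,0,35,0],[0,10,0,35,0]]

```text
time_s: 5.37
eef_pos: [0.6502, 0.3213, 0.0965]
eef_rot: [-0.002, 0.737, 0.675, 0.007]
wrist_force: [0.4, 1.7, 1.3]
opening: 0.003
grasp_force: 1.1
```

```bash
cat >> h.py <<'E'
def bar():
    im,d=camera('top'); 
    for r in outline_of('barrier','top')[:1]:
        p=pts('top',d,r['region']); R=np.c_[(p[:,:2]-O)@RX,(p[:,:2]-O)@RY,p[:,2]]*1000
        a=R[(R[:,1]<100)&(abs(R[:,0])<15)&(R[:,2]>85)]; print('bar',r['conf'],np.percentile(a,[2,50,98],axis=0).round().tolist()); 
        if len(a)>5: print('theta',np.arctan2(np.median(a[:,2]-100),115-np.median(a[:,1])))
E
python3 -c "
from h import *
bar();plan(0,169,.2)"
```

```text
bar 0.63 [[-8.0, -23.0, 144.0], [-2.0, 27.0, 260.0], [9.0, 97.0, 323.0]]
theta 1.0695436877168305
t 5.47 now reader [ -0.3 196. ] z 0.094 psi 1.481 F [ 0.4 -0.6  0.4] open -0.0
shift -27.0 0.2 -106.0 turn 0.004
```

Request:
move_arm:
  series:
    - [[0,2,-10,-30,0],[0,2,-30,-62,0],[0,2,-58,-92,0],[0,2,-96,-105,0],[0,2,-136,-105,0],[0,2,-176,-105,0],[0,2,-216,-105,0],[0,2,-246,-105,0],[1,2,-256,-105,0],[1,2,-256,-105,0]]

```text
time_s: 6.3
eef_pos: [0.3927, 0.3367, 0.1982]
eef_rot: [0.0, 0.739, 0.674, -0.0]
wrist_force: [0.1, -0.4, -0.2]
opening: 0.274
grasp_force: 0.0
```

```bash
python3 -c "
from h import *
bar();plan(-245,-12,.2)"
```

```text
Traceback (most recent call last):
  File "h.py", line 21, in bar
    a=R[(R[:,1]<100)&(abs(R[:,0])<15)&(R[:,2]>85)]; print('bar',r['conf'],np.percentile(a,[2,50,98],axis=0).round().tolist());
                                                                          ~~~~~~~~~~~~~^^^^^^^^^^^^^^^^^^^^
IndexError: index -1 is out of bounds for axis 0 with size 0
```

```bash
cat >> h.py <<'E'
def rack(n='top'):
    im,d=camera(n)
    for r in outline_of('rack',n)[:1]:
        p=pts(n,d,r['region']); R=np.c_[(p[:,:2]-O)@RX,(p[:,:2]-O)@RY,p[:,2]]*1000
        for lo,hi in((43,58),(103,118)):
            q=R[(R[:,2]>lo)&(R[:,2]<hi)]
            if len(q)>5: 
                x=cv2.minAreaRect(q[:,:2].astype(np.float32)); print('rack',round(r['conf'],2),np.round(x[0],1),np.round(x[1],1),round(x[2],1))
    return im
E
python3 -c "
from h import *
im,d=camera('top')
for r in outline_of('barrier','top')[:1]:
  p=pts('top',d,r['region']); R=np.c_[(p[:,:2]-O)@RX,(p[:,:2]-O)@RY,p[:,2]]*1000; print(r['conf'],np.percentile(R,[2,50,98],axis=0).round().tolist())
rack();plan(-250,-12,.2)"
```

```text
0.81 [[-24.0, 109.0, 6.0], [-4.0, 143.0, 204.0], [10.0, 171.0, 352.0]]
rack 0.84 [-118.    -4.8] [63.8 89.1] 82.8
rack 0.84 [-117.9   -5.1] [54.7 80.5] 82.7
t 6.6 now reader [-254.3  195. ] z 0.1982 psi 1.476 F [ 1.  -0.4 -0.3] open 0.79
shift -207.0 4.5 -1.8 turn -0.001
```

Request:
move_arm:
  series:
    - [[1,-38,0,0,0],[1,-76,0,0,0],[1,-114,0,0,0],[1,-152,0,0,0],[1,-185,0,0,0],[1,-207,2,20,0],[1,-207,2,55,0],[1,-207,2,90,0],[1,-207,2,120,0],[1,-207,2,140,0]]

```text
time_s: 7.43
eef_pos: [0.3766, 0.1296, 0.0557]
eef_rot: [-0.001, 0.74, 0.673, -0.001]
wrist_force: [0.7, -0.8, 0.2]
opening: 1.001
grasp_force: 0.0
```

```bash
python3 -c "
from h import *
im,d=camera('side'); cv2.imwrite('pics/g.png',cv2.resize(im[60:260,180:430],None,fx=3,fy=3)); plan(-240,-12,.018)"
```

```text
t 7.48 now reader [-256.6  -13.1] z 0.0532 psi 1.476 F [-2.9 -1.5 -2.5] open 1.0
shift 1.1 16.6 35.2 turn -0.002
```

View pics/g.png

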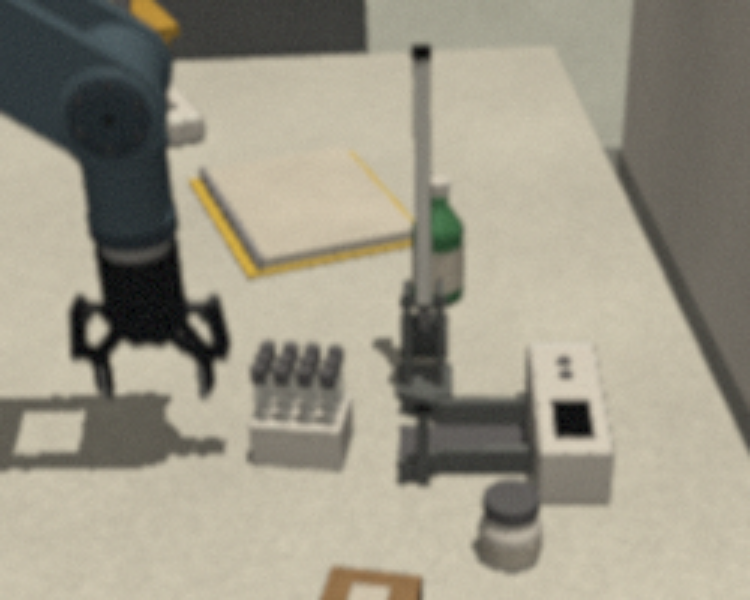

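Request:
move_arm:
  series:
    - [[0,0,0,-5,0.12],[0,0,0,-10,0.24],[0,0,0,-10,0.36],[0,0,0,-10,0.48],[0,0,0,-10,0.6],[0,0,0,-10,0.72],[0,0,0,-10,0.84],[0,0,0,-10,0.96],[0,0,0,-10,1.08],[0,0,0,-10,1.2]]

```text
time_s: 8.32
eef_pos: [0.3787, 0.1302, 0.0692]
eef_rot: [0.0, 0.991, 0.135, 0.0]
wrist_force: [0.2, -0.4, 1.0]
opening: 0.001
grasp_force: 0.0
```

```bash
python3 -c "
from h import *
plan(-190,-12,.041,-.0934)"
```

```text
t 8.32 now reader [-252.5  -12. ] z 0.0692 psi 0.271 F [ 0.2 -0.4  1. ] open 0.0
shift 58.4 22.2 28.2 turn 0.365
```

Request:
move_arm:
  series:
    - [[0,10,3,5,0.12],[0,20,7,10,0.24],[0,30,11,15,0.365],[0,40,15,20,0.365],[0,50,18,25,0.365],[0,58,20,28,0.365],[0,58,20,28,0.365],[0,58,20,28,0.365],[0,58,20,28,0.365],[0,58,20,28,0.365]]

```text
time_s: 9.15
eef_pos: [0.4384, 0.1273, 0.0405]
eef_rot: [-0.0, 0.999, -0.043, -0.0]
wrist_force: [-0.7, -0.6, -0.2]
opening: 0.001
grasp_force: 0.0
```

```bash
python3 -c "
from h import *
im,d=camera('side'); cv2.imwrite('pics/i.png',cv2.resize(im[130:230,200:330],None,fx=6,fy=6,interpolation=2)); plan(-170,-10,.041,-.0934)"
```

```text
t 9.2 now reader [-192.8   -9.4] z 0.0405 psi -0.087 F [-0.9  0.2 -0. ] open -0.0
shift 22.8 0.8 -0.5 turn 0.006
```

View pics/i.png

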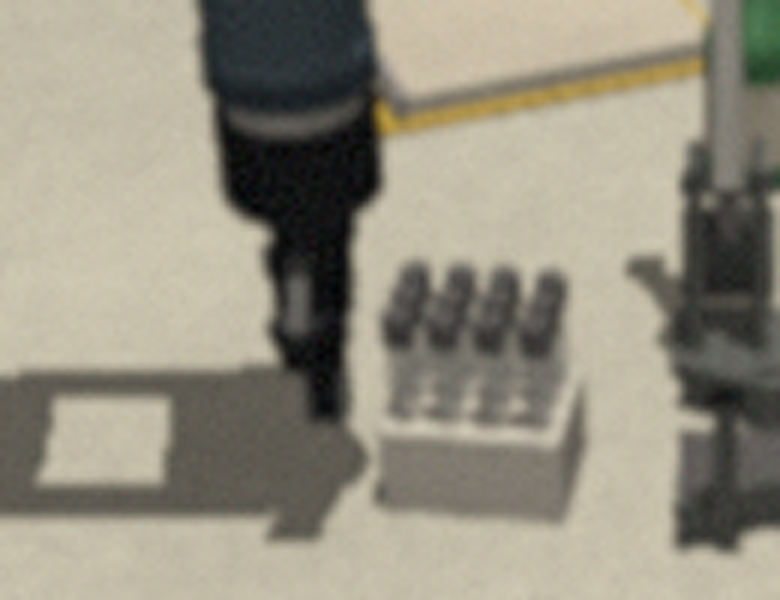

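Request:
move_arm:
  series:
    - [[0,7,0,0,0.006],[0,13,0,0,0.006],[0,18,0,0,0.006],[0,23,0,0,0.006],[0,28,0,0,0.006],[0,33,0,0,0.006],[0,38,0,0,0.006],[0,44,0,0,0.006],[0,50,0,0,0.006],[0,56,0,0,0.006]]

```text
time_s: 10.03
eef_pos: [0.4952, 0.1222, 0.0402]
eef_rot: [-0.0, 0.999, -0.047, 0.0]
wrist_force: [-1.3, -0.8, -0.7]
opening: 0.001
grasp_force: 0.6
```

```bash
python3 -c "
from h import *
rack(); plan(-100,-10,.041,-.0934)"
```

```text
rack 0.88 [-55.1  -3.8] [64.4 42.3] 88.5
rack 0.88 [-56.3  -4.5] [41.  56.8] 4.1
t 10.13 now reader [-134.8   -9.1] z 0.0406 psi -0.094 F [-0.3  0.5 -0.8] open 0.0
shift 34.8 0.9 -0.4 turn -0.0
```

Request:
move_arm:
  series:
    - [[0,6,0,0,0],[0,12,0,0,0],[0,18,0,0,0],[0,24,0,0,0],[0,30,0,0,0],[0,36,-1,0,0],[0,42,-1,0,0],[0,48,-2,0,0],[0,54,-2,0,0],[0,60,-3,0,0]]

```text
time_s: 10.97
eef_pos: [0.5551, 0.1196, 0.0402]
eef_rot: [0.0, 0.999, -0.047, -0.0]
wrist_force: [-2.0, 0.6, -1.1]
opening: -0.003
grasp_force: 0.7
```

```bash
python3 -c "
from h import *
rack(); rack('side'); plan(3,-6,.041,-.0934)"
```

```text
rack 0.48 [15.8  1.5] [18.2 60.8] 2.4
rack 0.48 [11.2  1.7] [23.9 52.9] 4.5
t 11.17 now reader [-76.2  -6. ] z 0.0403 psi -0.093 F [-1.8 -0.7 -0.3] open -0.01
shift 79.2 -0.0 -0.7 turn 0.0
```

Request:
move_arm:
  series:
    - [[0,6,0,0,0],[0,12,0,0,0],[0,18,0,0,0],[0,24,0,0,0],[0,30,0,0,0],[0,36,0,0,0],[0,42,0,0,0],[0,48,0,0,0],[0,53,0,0,0],[0,58,0,0,0]]

```text
time_s: 12.0
eef_pos: [0.6128, 0.1142, 0.0402]
eef_rot: [-0.0, 0.999, -0.047, -0.0]
wrist_force: [-1.7, -0.1, -0.8]
opening: -0.001
grasp_force: 0.7
```

```bash
python3 -c "
from h import *
rack(); im=rack('side'); cv2.imwrite('pics/k.png',cv2.resize(im[60:260,230:430],None,fx=3,fy=3,interpolation=2)); plan(3,-6,.041,-.0934)"
```

```text
rack 0.8 [40.6 47.9] [162.2  88.3] 89.4
rack 0.8 [41.9 -1.4] [59.3 80.8] 87.5
t 12.2 now reader [-18.2  -6. ] z 0.0403 psi -0.093 F [-0.4  0.6 -0.3] open 0.0
shift 21.2 -0.0 -0.7 turn 0.0
```

View pics/k.png

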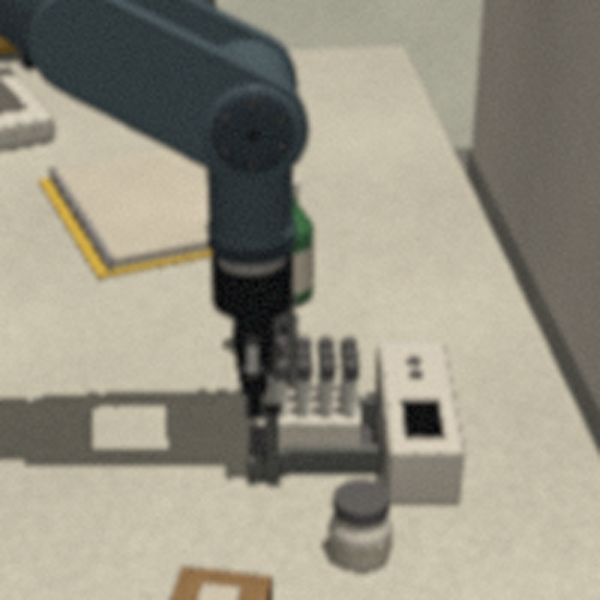

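Request:
move_arm:
  series:
    - [[0,4,0,0,0],[0,8,0,0,0],[0,11,0,0,0],[0,14,0,0,0],[0,16,0,0,0],[0,18,0,0,0],[0,19,0,0,0],[0,20,0,0,0],[0,21,0,0,0],[0,22,0,0,0]]

```text
time_s: 13.03
eef_pos: [0.6342, 0.1123, 0.0403]
eef_rot: [-0.0, 0.999, -0.047, -0.0]
wrist_force: [-2.4, 1.0, 0.1]
opening: -0.002
grasp_force: 0.9
```

```bash
python3 -c "
from h import *
rack(); plan(3,-6,.041,-.0934)"
```

```text
t 13.13 now reader [ 3.6 -6. ] z 0.0402 psi -0.093 F [-2.   0.1 -0.7] open 0.0
shift -0.6 0.0 -0.8 turn 0.0
```

Not yet against the stop by force; creep on.

Request:
move_arm:
  series:
    - [[0,1,0,0,0],[0,1.5,0,0,0],[0,2,0,0,0],[0,2.5,0,0,0],[0,3,0,0,0],[0,3.5,0,0,0],[0,4,0,0,0],[0,4.5,0,0,0],[0,5,0,0,0],[0,5,0,0,0]]

```text
time_s: 13.97
eef_pos: [0.635, 0.1136, 0.0396]
eef_rot: [-0.001, 0.999, -0.046, -0.004]
wrist_force: [-17.7, 5.2, 9.2]
opening: -0.002
grasp_force: 2.3
```

Request:
move_arm:
  series:
    - [[0,-10,0,0,0],[0,-30,0,0,0],[0,-60,0,0,0],[0,-95,0,-10,0],[0,-130,0,-30,0],[0,-165,0,-55,0],[0,-200,0,-75,0],[0,-230,0,-90,0],[0,-250,0,-100,0],[0,-250,0,-100,0]]

```text
time_s: 14.8
eef_pos: [0.3888, 0.1357, 0.1424]
eef_rot: [-0.0, 0.999, -0.046, 0.002]
wrist_force: [0.6, 0.9, 0.0]
opening: -0.0
grasp_force: 0.0
```

```bash
python3 -c "
from h import *
im=rack(); s=rack('side'); cv2.imwrite('pics/m.png',np.hstack([cv2.resize(im[120:220,170:380],(420,200)) ,cv2.resize(s[130:230,230:420],(380,200))]))
im,d=camera('top'); p=pts('top',d,np.ones_like(d,bool)); R=np.c_[(p[:,:2]-O)@RX*1000,(p[:,:2]-O)@RY*1000,p[:,2]*1000]
q=R[(R[:,2]>100)&(R[:,2]<118)&(abs(R[:,1])<45)&(R[:,0]>0)&(R[:,0]<120)]; print(cv2.minAreaRect(q[:,:2].astype(np.float32)))
q=R[(R[:,2]>45)&(R[:,2]<58)&(abs(R[:,1])<40)&(R[:,0]>0)&(R[:,0]<104)]; print(cv2.minAreaRect(q[:,:2].astype(np.float32)))
q=R[(abs(R[:,2]-65)<5)&(abs(R[:,1])<90)&(R[:,0]>96)]; print('housing',np.percentile(q[:,0],[0.5,99.5]))
for t in('bottle','jar','carton'):
  for r in outline_of(t,'top')[:1]: print(t,r['conf'],np.round(r['bbox']))
plan(0,0,.1)"
```

```text
rack 0.62 [59.5  3.9] [93.  63.9] 0.6
rack 0.62 [57.9  3.5] [80.5 54.4] 1.8
rack 0.83 [58.8  1.3] [89.8 68.8] 2.3
rack 0.83 [58.   1.9] [59.  76.3] 89.9
((58.467567443847656, 3.5299644470214844), (81.61797332763672, 54.623252868652344), 1.4780690670013428)
((57.868865966796875, 3.7573280334472656), (89.01750946044922, 63.4049072265625), 1.0215327739715576)
housing [106.17815021 173.94302734]
bottle 0.86 [182. 174.  31.  24.]
jar 0.76 [368. 166.  22.  22.]
carton 0.86 [427. 217.  54.  38.]
t 15.2 now reader [-241.    -6.2] z 0.1397 psi -0.094 F [-0.1 -0.5 -0.6] open 0.0
shift 241.0 -6.3 39.7 turn -1.571
```

View pics/m.png

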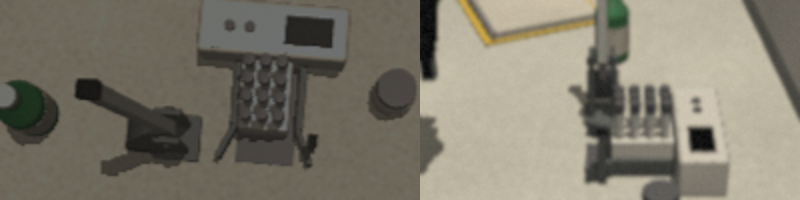

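The rack is at the stop but turned about 1° (left side lagging); I'll push once more on its left half to seat it.

Request:
move_arm:
  series:
    - [[0,25,-8,40,0],[0,55,-17,75,0],[0,90,-17,99,0],[0,125,-17,99,0],[0,160,-17,99,0],[0,190,-17,99,0],[0,210,-17,99,0],[0,225,-17,99,0],[0,233,-17,99,0],[0,236,-17,99,0]]

```text
time_s: 16.03
eef_pos: [0.6277, 0.1296, 0.0403]
eef_rot: [0.0, 0.999, -0.047, -0.0]
wrist_force: [0.2, 0.6, -0.1]
opening: -0.003
grasp_force: 0.0
```

Request:
move_arm:
  series:
    - [[0,2,0,0,0],[0,4,0,0,0],[0,6,0,0,0],[0,7,0,0,0],[0,8,0,0,0],[0,9,0,0,0],[0,10,0,0,0],[0,11,0,0,0],[0,12,0,0,0],[0,12,0,0,0]]

```text
time_s: 16.87
eef_pos: [0.6365, 0.1294, 0.0408]
eef_rot: [-0.0, 0.999, -0.046, -0.003]
wrist_force: [-10.4, 1.1, 5.8]
opening: -0.001
grasp_force: 0.0
```

Request:
move_arm:
  series:
    - [[0,-10,0,0,0],[0,-30,0,0,0],[0,-60,0,0,0],[0,-95,0,-10,0],[0,-130,0,-30,0],[0,-165,0,-55,0],[0,-200,0,-75,0],[0,-230,0,-90,0],[0,-250,0,-100,0],[0,-250,0,-100,0]]

```text
time_s: 17.7
eef_pos: [0.388, 0.1529, 0.1431]
eef_rot: [-0.0, 0.999, -0.046, 0.001]
wrist_force: [0.3, 0.4, -0.3]
opening: -0.002
grasp_force: 0.0
```

```bash
python3 -c "
from h import *
for k in range(3): rack()
im,d=camera('top'); p=pts('top',d,np.ones_like(d,bool)); R=np.c_[(p[:,:2]-O)@RX*1000,(p[:,:2]-O)@RY*1000,p[:,2]*1000]
h=R[(abs(R[:,2]-65)<4)&(abs(R[:,1])<93)&(R[:,0]>90)&(R[:,0]<190)]; print(cv2.minAreaRect(h[:,:2].astype(np.float32)))
for a,b in((-90,-50),(-30,30),(50,90)): print(np.percentile(h[(h[:,1]>a)&(h[:,1]<b),0],[1,99]))
b=R[(R[:,2]>200)&(R[:,1]>80)&(R[:,1]<220)&(abs(R[:,0])<60)]; print('bar top',b[:,2].max())"
```

```text
rack 0.58 [60.2  4. ] [92.  63.9] 0.4
rack 0.58 [58.2  4.2] [80.6 55.6] 1.7
rack 0.62 [60.3  4.1] [93.5 63.8] 0.4
rack 0.62 [58.7  3.7] [55.4 80.2] 89.7
rack 0.77 [59.6  4. ] [91.7 63.8] 0.4
rack 0.77 [58.1  3.5] [55.5 78.7] 89.3
((132.53790283203125, -0.0920867919921875), (84.04151153564453, 185.88720703125), 0.2100379317998886)
[107.19203151 173.16523101]
[107.25260686 173.09055029]
[107.75405261 172.71796183]
bar top 354.24889258874487
```

```bash
python3 -c "
from h import *
print(order.hand_in())"
```

```text
the job is handed in; nothing more can be done
None
```

I handed the job in at about 18 s. The barrier arm is standing up by itself, and the rack has been slid home, stopping at the same depth when pushed on both its left and right halves. The bottle, jar and carton still show within a couple of pixels of where they started.

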